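# Draw the tight lid off the lure-weight tin under the hold-down rack

## Robot

A 7-joint arm with a two-finger parallel gripper is mounted at the origin on the work surface. World frame = base frame: x ahead of the robot, y to its left, z up, the work surface at z = 0. Lengths are in mm, angles in rad, forces in N, time in s.
With the tool pointing down it reaches from about 400 to 875 mm from the base axis. Payload 19.3 kg.
Tool frame: the origin (TCP) lies at the very end of the fingers, on their centre line; the grasp point (between the pads) lies 19 mm behind it; z points along the fingers, y is the line along which they close (so a half turn about z gives the same grasp; the last joint's range is limited). The gripper opens to 85 mm and grips with 20 to 120 N. Pads are 22 mm wide; open, the fingers measure 114 mm over their backs; the gripper's body (76 mm by 85 mm) begins 54 mm behind the grasp point. The pads swing forward as they close: fully open they stand 13 mm farther back than shut.
Start: joints at [1.207, 0.521, -0.036, 1.599, 0.021, 1.021, -0.113], TCP at [180.967, -598.219, 231.291] pointing down, gripper open.
Joint ranges: [-2.91, 2.91], [-0.3, 2.13], [-1.5, 1.42], [0.17, 2.43], [-1.26, 4.41], [0.16, 1.93], [-2.52, 2.52]. Speed limits (rad/s): [1.89, 1.89, 2.39, 2.39, 3.01, 3.01, 3.01].

## Interface

Orientations are given as a rotation vector (axis times angle).
In Python, from rig import arm gives the robot as it stands. The module is installed in compiled form; this text tells all that it offers. Calls block until the motion is done:
- arm.move_to(position, orientation): joint-space move of the TCP to a pose.
- arm.line_to(position, rotation=None, speed=150, contact_N=None): straight line of the TCP; rotation=None keeps the orientation; speed is the mean speed in mm/s. With contact_N (N) it stops when the force on the tool has changed by that much, and returns True; else False.
- arm.movej(angles): joint-space move.
- arm.grip(opening): finger opening in mm; the grip force is fixed at half the most; returns when the fingers have stopped.
- arm.sleep(seconds).
- arm.ik(position, orientation): joint angles nearest the present ones, or None.
- arm.sense(): the state.
- arm.get_image(name): name is "scene" or "side" or "wrist"; returns a dict with "frame" (384x512x3 uint8, blue, green, red), "intrinsics" (3x3 intrinsics, pixels), "R" (3x3) and "t" (3): a world point X has camera coordinates R X + t. Camera axes: x right, y down, z forward; pixel columns grow to the right and rows downward; lengths in mm; the calibration is good to about 2 mm. A picture is of the moment at which its call begins. There is no depth.
A pose or a line that the arm cannot do raises arm.Unreachable and nothing moves.
- arm.finish_job(): hands the job in; it is judged then, once.
Trained networks look in a picture, given as the dict that the camera call returned (one of the last four; its "shot" number tells which), for a name from the list of things; names that differ only in an ending like _2 or _b are one class to them, and where a whole thing is asked for, a point or a joint stands for the part that bears it (a point fixed in the world has none). Each returns a list of dicts, best first, with "p" (0 to 1); they miss things now and then, are a little off and sometimes report something else, mostly with a low value. They report only what shows in the picture. A call takes as long as a camera call. They do not tell look-alikes from the thing itself.
- arm.search_frame(picture, name): "location" ([x, y, z] in mm, in world coordinates, good to about 4 mm: the middle of the surface that is visible of it).
- arm.silhouettes(picture, name): "pixels" (384x512 bool, what is visible of it).
- arm.pinpoint(picture, name): "location" ([x, y, z] in mm, in world coordinates, good to about 4 mm: a listed point, or the origin of a listed thing).
The state is a dict: "time": time; "joint_pos": joint angles; "joint_velocities": joint speeds; "joint_torque": joint torques, N m; "ee_pos": TCP position; "tcp_rot": TCP orientation; "contact_force": force on the tool from outside, world axes, zero at the start; "torque": the same for the moment, N m; "finger_gap": finger opening in mm; "gripper_force": force on a finger pad.
Only numpy, scipy, OpenCV 4.12 (cv2) and the standard library are available. Lean on these libraries where they do the work, as an engineer would, in place of code of your own. Each camera call takes 0.05 s, during which the arm holds its last target. There are 200 camera calls.

## Task

The square metal tin must be opened, but its deep lid is so tight that the light base comes up with it: slide the tin's foot under the lips of the plywood hold-down rack, gently and all the way back against the stop. With the base held down there, draw the lid straight up off it, without knocking the rack or its narrow upper shelf, and set the lid down, mouth down and not dropped, on the cork mat. Leave the open base fully home in the rack and all the other things where they stand.

Things in the scene. Friction and masses are not known exactly. Their poses are not given: they have to be found in the camera images.
- tin: Base of the square metal tin, loose, 160 to 260 g. Origin: centre of its underside, z up, x and y along its sides. Foot: square plate 84 x 84 mm, 5 mm thick; on it a square neck 52 x 52 mm. It stands at one of three places. All four sides are alike, so it may enter the rack any quarter turn round.
- tin_neck (a point): Centre of the open top of the tin's neck, 80 mm above its underside. Four sprung ears on the neck, 66 to 74 mm above the underside, grip the lid from inside.
- lid: Lid, square metal, loose, rigid, 60 g, 60 x 60 mm outside, 50 mm tall, 46 mm deep inside. Origin: centre of its open lower rim, z up to its closed top. At the start fully on: rim 34 mm, top 84 mm above the tin's underside, sides in line. 1.5 mm play; the ears rub with about 8 to 16 N for 36 mm, so the closed tin can be carried by the lid; free once raised 46 mm.
- rack: Fixed plywood hold-down rack. Origin: on the work surface, where the centre of the tin's underside lies when fully home; z up; the tin slides in along +x on the work surface itself. Side guides 9 mm high, inner faces at y = +-45 mm, x = -42 to +54 mm, carry steel lips 8 mm thick (underside 9 mm up, over the 5 mm foot) reaching in to y = +-34 mm.
- rack_mouth (a point): Middle of the rack's mouth, on the work surface at rack x = -76 mm: here the guides (9 mm high, no lip) flare open, and narrow to the lips at rack x = -42 mm.
- rack_stop (a point): Middle of the lower edge of the back stop's face, rack x = +42 mm, on the work surface; rigid. A lip over it (underside 9 mm up) reaches to rack x = +36 mm.
- rack_shelf (a point): Middle of the lower front edge of the rack's narrow upper shelf: 230 mm up, rack x = -15 mm. Shelf to rack x = +78 mm, y = +-75 mm, small tins on it to 280 mm up, carried by a back board at x = +62 to +78, y = +-60 mm. It overhangs the tin: a gripper pointing straight down has no room; lean its body about 40 degrees back out of the mouth (-x). The mouth faces about sideways, to -y of the world.
- mat: Fixed square cork mat, 140 x 140 mm, 4 mm thick. Origin: centre of its underside, on the work surface; z up.
- jar: Bystander: clear jar of lead weights, 62 mm across, 80 mm tall; origin at the centre of its underside. Shares the three places with the tin and the headlamp.
- headlamp: Bystander: grey headlamp, 55 x 64 mm, 53 mm tall with its toggle; origin at the centre of its underside.
- spinner: Bystander: flat chrome spinner, 70 mm long, 6 mm high; origin at its underside.
- float: Bystander: wooden float standing upright, 42 mm across, 75 mm tall; origin at the centre of its underside.
- spool: Bystander: grey line spool, 60 mm across, 32 mm tall; origin at the centre of its underside.
There are look-alikes about, which are no part of the job. Leave any orange or purple look-alike of the tin alone. Leave any purple look-alike of the lid alone.

How it is judged (in metres and radians):
On the way, in this order (a step that is already met when the one before it is completed fails the run):
1. the closed tin is fully home in the rack: under the lips and within 5 mm of the stop (x of tin in the frame of rack between -0.005 and 0.006 m and y of tin in the frame of rack between -0.008 and 0.008 m and z of tin in the frame of rack below 0.008 m and angle between tin's own z axis and vertical below 0.12 rad and z of lid in the frame of tin below 0.046 m), for 0.1 s.
2. the lid is drawn clear above the neck while the base stays home, under the lips and level (x of tin in the frame of rack between -0.005 and 0.006 m and y of tin in the frame of rack between -0.008 and 0.008 m and z of tin in the frame of rack below 0.008 m and angle between tin's own z axis and vertical below 0.12 rad and z of lid in the frame of tin above 0.08 m and horizontal distance between lid and tin below 0.02 m and angle between lid's own z axis and vertical below 0.2 rad), for 0.05 s.
3. the lid stands mouth down on the mat while the fingers still hold it (x of lid in the frame of mat between -0.05 and 0.05 m and y of lid in the frame of mat between -0.05 and 0.05 m and z of lid in the frame of mat between 0 and 0.009 m and angle between lid's own z axis and vertical below 0.1 rad and contact force between the fingers and lid above 0.5 N), for 0.05 s.
At the end, for the whole second after the job is handed in: The base stands in the rack, its centre within 5 mm of fully home along the slide and 8 mm sideways, level and under the lips. The lid stands mouth down and level on the cork mat, its centre within 50 mm of the mat's centre along each side. Both are at rest (x of tin in the frame of rack between -0.005 and 0.006 m and y of tin in the frame of rack between -0.008 and 0.008 m and z of tin in the frame of rack below 0.008 m and angle between tin's own z axis and vertical below 0.12 rad and x of lid in the frame of mat between -0.05 and 0.05 m and y of lid in the frame of mat between -0.05 and 0.05 m and z of lid in the frame of mat between 0 and 0.009 m and angle between lid's own z axis and vertical below 0.1 rad and linear speed of each of lid, tin below 0.02 m/s); the robot touches nothing.
It fails at once if the tin is pushed against the rack with more than 60 N (contact force between tin and rack above 60 N).
It fails at once if the robot knocks the rack (more than 20 N) (contact force between any of the fingers, the arm and rack above 20 N).
It fails at once if a bystander is moved by more than 30 mm (distance of any of jar, headlamp, spinner, float, spool from where it was at the start of the episode above 0.03 m).
It also fails if it takes over 53 s, if anything falls off the work surface, if the arm or the gripper's body presses on something with over 40 N, if the wrist force passes 120 N, or if a joint passes its speed limit or range.

## Working session

There is one attempt and no reset: what is moved stays moved. The work goes in short steps, each a Python script; the robot and the scene stay as the last script left them, time stands still between calls to the robot, and variables do not carry over. Pictures are saved under pics/ and viewed, at most 10 in all, crops included, and the job is handed in when it is done.

```bash
mkdir -p pics
cat > h.py <<'E'
import numpy as np, cv2
from rig import arm
E
python3 - <<'E'
from h import *
for n in ["scene","side"]:
    p=arm.get_image(n); cv2.imwrite(f"pics/{n}0.png",p["frame"])
    K,R,t=p["intrinsics"],p["R"],p["t"]
    print(n,"cam",(-R.T@t).round())
    for o in ["tin","lid","tin_neck","rack","rack_mouth","rack_stop","rack_shelf","mat","jar","headlamp","spinner","float","spool"]:
        for d in arm.pinpoint(p,o)[:4]:
            X=np.array(d["location"]);c=K@(R@X+t)
            print(o,round(d["p"],2),X.round().tolist(),(c[:2]/c[2]).round().tolist())
print(arm.sense()["time"])
E
```

```text
scene cam [842. 572. 901.]
tin 0.84 [350.0, -28.0, -3.0] [316.0, 214.0]
tin 0.82 [476.0, -129.0, -2.0] [265.0, 206.0]
tin 0.82 [288.0, -226.0, 4.0] [300.0, 167.0]
lid 0.77 [776.0, 14.0, -1.0] [190.0, 280.0]
lid 0.73 [472.0, -131.0, 36.0] [266.0, 197.0]
tin_neck 0.78 [468.0, -131.0, 80.0] [267.0, 186.0]
tin_neck 0.75 [283.0, -222.0, 82.0] [304.0, 150.0]
tin_neck 0.62 [348.0, -28.0, 78.0] [319.0, 196.0]
rack 0.67 [475.0, -126.0, -4.0] [265.0, 207.0]
rack 0.6 [528.0, 197.0, -5.0] [305.0, 297.0]
rack_mouth 0.27 [472.0, -129.0, -3.0] [266.0, 206.0]
rack_mouth 0.21 [465.0, -133.0, 82.0] [267.0, 185.0]
rack_stop 0.85 [527.0, 242.0, 1.0] [315.0, 311.0]
rack_stop 0.33 [627.0, 353.0, -3.0] [304.0, 372.0]
rack_shelf 0.95 [526.0, 190.0, 228.0] [312.0, 242.0]
rack_shelf 0.27 [526.0, 245.0, 1.0] [316.0, 312.0]
mat 0.86 [621.0, -291.0, -3.0] [203.0, 188.0]
mat 0.36 [468.0, -135.0, 80.0] [266.0, 185.0]
jar 0.61 [485.0, -300.0, 4.0] [239.0, 172.0]
headlamp 0.69 [682.0, -62.0, -2.0] [212.0, 246.0]
headlamp 0.39 [476.0, -129.0, -5.0] [265.0, 206.0]
spinner 0.6 [710.0, 129.0, -1.0] [230.0, 305.0]
float 
[... 322 characters left out ...]
.0] [295.0, 220.0]
lid 0.56 [775.0, 18.0, 2.0] [173.0, 229.0]
tin_neck 0.83 [284.0, -226.0, 82.0] [376.0, 205.0]
tin_neck 0.69 [349.0, -30.0, 79.0] [331.0, 244.0]
rack 0.95 [529.0, 199.0, -2.0] [220.0, 309.0]
rack 0.73 [473.0, -131.0, 33.0] [296.0, 220.0]
rack_stop 0.67 [523.0, 243.0, -3.0] [213.0, 325.0]
rack_shelf 0.68 [620.0, -292.0, -0.0] [270.0, 186.0]
rack_shelf 0.59 [526.0, 190.0, 226.0] [221.0, 230.0]
mat 0.78 [624.0, -294.0, 0.0] [269.0, 185.0]
jar 0.65 [480.0, -303.0, -0.0] [313.0, 196.0]
headlamp 0.69 [684.0, -64.0, -6.0] [216.0, 223.0]
spinner 0.64 [709.0, 129.0, -0.0] [170.0, 263.0]
float 0.73 [453.0, -410.0, 0.0] [332.0, 180.0]
spool 0.71 [627.0, 356.0, -0.0] [141.0, 347.0]
1.4
```

Run:
```python
from h import *
a=cv2.imread("pics/scene0.png");b=cv2.imread("pics/side0.png")
cv2.imwrite("pics/scene0c.png",cv2.resize(a[110:400,150:400],None,fx=2.08,fy=2.08,interpolation=cv2.INTER_CUBIC)[:600])
cv2.imwrite("pics/side0c.png",cv2.resize(b[110:384,130:420],None,fx=2.1,fy=2.1,interpolation=cv2.INTER_CUBIC))
```

```text
(no output)
```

View pics/scene0c.png

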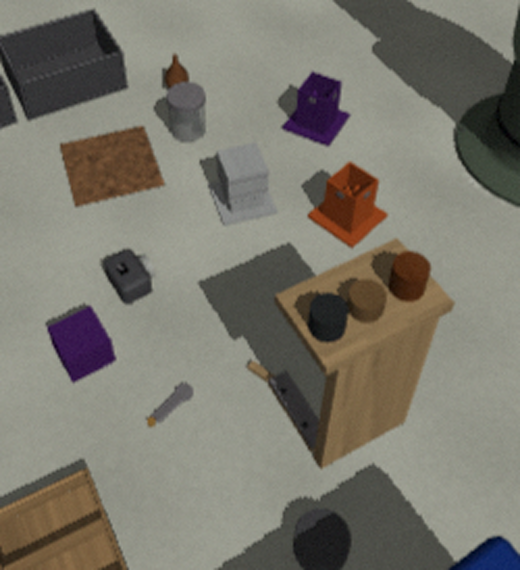

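View pics/side0c.png

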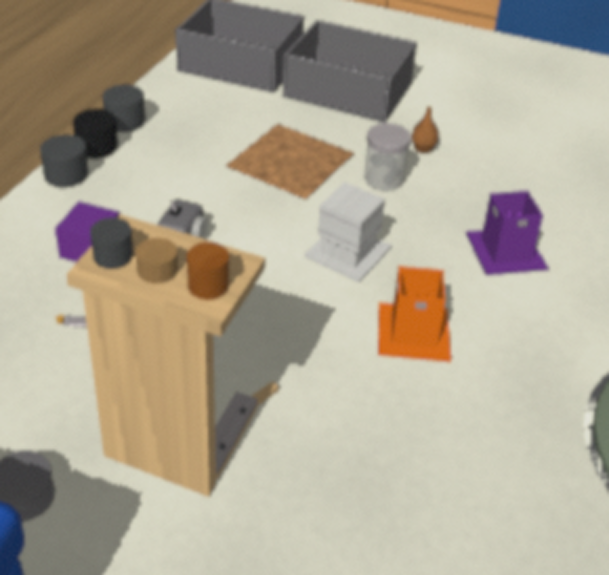

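The job's tin is the silver closed one at scene (266,197). Other things it could be confused with are the orange open base (316,205), the purple open base (302,160) and the purple lid (190,280). In the side view the silver tin is at (296,222), and the rack's mouth faces world -y. Next I'll take closer wrist views.

```bash
cat >> h.py <<'E'
from scipy.spatial.transform import Rotation as Ro
def ray(p,uv,z=0):
    K,R,t=p["intrinsics"],p["R"],p["t"]; c=-R.T@t
    d=R.T@np.linalg.solve(K,[uv[0],uv[1],1.]); return c+d*(z-c[2])/d[2]
def proj(p,X):
    c=p["R"]@np.asarray(X,float)+p["t"]; c=p["intrinsics"]@c; return c[:2]/c[2]
def ori(yaw,tilt=40,flip=False):
    "tool leaning: approach dir = sin(tilt)*h - cos(tilt)*z, h=heading yaw(deg); closing axis horizontal"
    a,b=np.radians(yaw),np.radians(tilt); h=np.array([np.cos(a),np.sin(a),0])
    z=np.sin(b)*h-np.cos(b)*np.array([0,0,1]); y=np.array([-h[1],h[0],0])*(-1 if flip else 1)
    return Ro.from_matrix(np.c_[np.cross(y,z),y,z]).as_rotvec()
def tcp(g,o,back=19):  # TCP for grasp point g
    return np.asarray(g,float)+back*Ro.from_rotvec(o).apply([0,0,1])
E
python3 - <<'E'
from h import *
a=arm.get_image("scene");b=arm.get_image("side")
for p,l in((a,[(305.3,333.6),(344.7,313.4)]),(b,[(180,326.7),(230,344.3)])):
    q=[ray(p,u) for u in l]; print([x.round(0) for x in q],np.degrees(np.arctan2(*(q[1]-q[0])[1::-1])))
print(Ro.from_rotvec(arm.sense()["tcp_rot"]).as_matrix().round(2))
for flip in(0,1):
  for yaw in (75,90,105,120,60):
    o=ori(yaw,40,flip); r=[]
    for g in([473,-130,62],[473,-130,160],[528,90,70],[528,100,140],[528,198,62],[528,198,130],[622,-292,130],[622,-292,34]):
        j=arm.ik(tcp(g,o),o); r.append(None if j is None else np.round(j,2).tolist())
    print(flip,yaw,[x is not None for x in r]); 
    if yaw==90: print(*r,sep="\n")
for yaw in (90,0): 
  for f in(0,1): print(yaw,f,arm.ik([473,-130,300],ori(yaw,0,f)))
E
```

```text
[array([579., 280.,   0.]), array([465., 281.,   0.])] 179.55569181220136
[array([583., 280.,   0.]), array([466., 272.,   0.])] -176.37705255380783
[[ 0.96  0.29 -0.  ]
 [ 0.29 -0.96  0.  ]
 [-0.   -0.   -1.  ]]
0 75 [True, True, True, True, True, True, True, True]
0 90 [True, True, True, True, True, True, True, True]
[0.46, 0.83, 0.06, 1.87, -0.78, 1.01, -2.01]
[0.41, 0.67, 0.13, 1.86, -0.74, 1.16, -2.11]
[0.18, 0.78, -0.12, 1.96, -0.99, 0.76, -2.19]
[0.12, 0.65, -0.06, 1.96, -0.95, 0.85, -2.31]
[0.07, 0.8, -0.24, 1.98, -1.09, 0.59, -2.25]
[0.02, 0.67, -0.18, 1.98, -1.03, 0.7, -2.38]
[0.49, 1.01, 0.22, 1.19, -0.72, 1.48, -2.23]
[0.51, 1.13, 0.17, 1.19, -0.72, 1.38, -2.17]
0 105 [True, True, True, True, True, True, True, True]
0 120 [True, True, True, True, True, True, True, True]
0 60 [True, True, True, True, True, True, True, True]
1 75 [True, True, True, True, True, True, True, True]
1 90 [True, True, True, True, True, True, True, True]
[0.96, 0.93, -0.67, 1.84, -0.14, 0.83, 0.54]
[0.99, 0.76, -0.7, 1.82, -0.22, 0.98, 0.52]
[0.58, 0.89, -0.69, 1.94, -0.35, 0.54, 0.4]
[0.59, 0.76, -0.73, 1.93, -0.37, 0.64, 0.32]
[0.4, 0.91, -0.72, 1.96, -0.41, 0.38, 0.3]
[0.45, 0.79, -0.8, 1.96, -0.34, 0.48, 0.16]
[0.86, 1.05, -0.55, 1.16, -0.14, 1.36, 0.53]
[0.85, 1.17, -0.53, 1.16, -0.12, 1.26, 0.58]
1 105 [True, True, True, True, True, True, True, True]
1 120 [True, True, True, True, True, True, True, True]
1 60 [True, True, True, True, True, True, True, True]
90 0 [-0.7090032   0.45582109  1.19599067  1.89152752 -0.47258002  1.11963842
 -2.47343437]
90 1 [ 0.62065716  0.27241747 -0.57914727  1.83455778  0.16746578  1.08320816
 -0.02044524]
0 0 [ 0.83532308  0.32603813 -0.86315029  1.82533108  0.2744717   1.11516748
  1.44652809]
0 1 [ 0.39682345  0.2435788  -0.30172611  1.8450375   0.08202042  1.06500591
 -1.5071086 ]
```

Run:
```python
from h import *
arm.move_to([473,-130,300],ori(90,0,1))
p=arm.get_image("wrist"); print("cam",(-p["R"].T@p["t"]).round(),p["R"].round(2).tolist())
for o in("tin","lid","tin_neck"):
    for d in arm.pinpoint(p,o)[:3]: print(o,round(d["p"],2),np.round(d["location"],1),proj(p,d["location"]).round())
s=arm.silhouettes(p,"tin")
for d in s[:3]:
    m=d["pixels"].astype(np.uint8); print(d["p"],m.sum(),cv2.minAreaRect(cv2.findNonZero(m)))
cv2.imwrite("pics/w1.png",p["frame"]); np.save("w1.npy",p,allow_pickle=True)
arm.move_to([528,20,200],ori(90,40,1))
p=arm.get_image("wrist"); print("cam",(-p["R"].T@p["t"]).round())
for o in("rack","rack_mouth","rack_stop","rack_shelf"):
    for d in arm.pinpoint(p,o)[:2]: print(o,round(d["p"],2),np.round(d["location"],1),proj(p,d["location"]).round())
cv2.imwrite("pics/w2.png",p["frame"]); np.save("w2.npy",p,allow_pickle=True)
print(arm.sense()["time"])
cv2.imwrite("pics/w12.png",cv2.resize(np.vstack([cv2.imread("pics/w1.png"),cv2.imread("pics/w2.png")]),None,fx=.78,fy=.78,interpolation=cv2.INTER_AREA))
```

```text
cam [474. -53. 443.] [[1.0, -0.0, 0.0], [-0.0, -0.95, 0.3], [-0.0, -0.3, -0.95]]
tin 0.92 [ 282.6 -224.3   -0.7] [129. 206.]
tin 0.9 [346.8 -25.8  -1.3] [159.  65.]
lid 0.95 [ 470.2 -124.1   36.4] [253. 144.]
lid 0.72 [773.4   9.1   2.5] [492.  35.]
tin_neck 0.96 [355.2 -31.8  77.6] [146.  66.]
tin_neck 0.92 [ 288.7 -222.2   83.3] [108. 229.]
0.96 5126 ((157.17926025390625, 64.63910675048828), (73.90087890625, 74.23160552978516), 69.56716918945312)
0.8 946 ((257.2456359863281, 141.65316772460938), (61.05096435546875, 59.91053771972656), 8.746162414550781)
0.68 4259 ((120.62083435058594, 211.82696533203125), (59.12425994873047, 82.3768310546875), 56.72511291503906)
cam [529. -12. 360.]
rack_mouth 0.7 [630.  347.5  -1.7] [324.  56.]
rack_stop 0.59 [529.2 245.1   1.6] [256. 112.]
4.7583
```

View pics/w1.png

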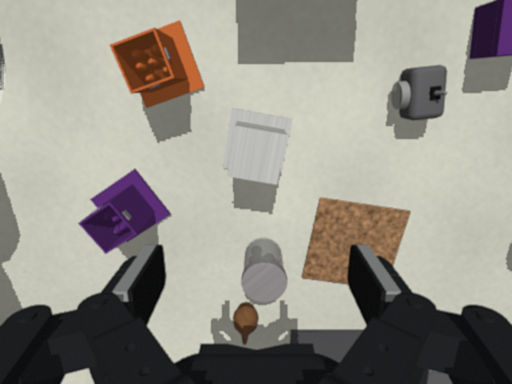

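View pics/w2.png

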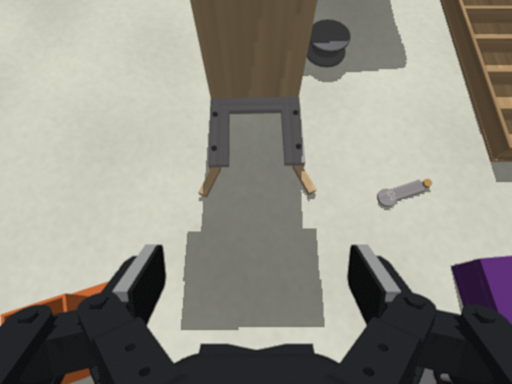

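In w1 the silver closed tin is at about (258,147), with the foot's far edge running from (231,109) to (291,118). In w2 the rack lips are at columns 210-230 and 282-302, rows 98-166. I'll enlarge both for exact corners.

Run:
```python
from h import *
a=cv2.imread("pics/w1.png")[100:220,210:310];b=cv2.imread("pics/w2.png")[90:210,190:325]
f=lambda x:cv2.resize(x,None,fx=3.4,fy=3.4,interpolation=cv2.INTER_CUBIC)
c=np.hstack([f(a),f(b)]);c=cv2.convertScaleAbs(c,alpha=1.3,beta=-60 if 0 else -40);print(c.shape)
cv2.imwrite("pics/z.png",c)
```

```text
(408, 799, 3)
```

View pics/z.png

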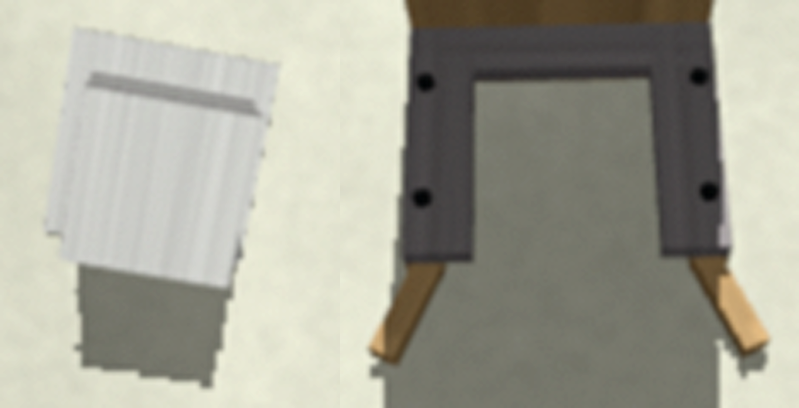

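Run:
```python
from h import *
a=np.load("w1.npy",allow_pickle=True).item();b=np.load("w2.npy",allow_pickle=True).item()
A=lambda x,y,z:ray(a,(210+x/3.4-.35,100+y/3.4-.35),z)
B=lambda x,y,z:ray(b,(190+(x-340)/3.4-.35,90+y/3.4-.35),z)
def ang(p,q): return np.degrees(np.arctan2(q[1]-p[1],q[0]-p[0]))
P=[A(76,28,5),A(278,62,5),A(47,235,5)];L=[A(60,260,84),A(230,288,84)]
print("foot",np.round(P,1)[:,:2].tolist(),"len",[np.linalg.norm(P[0]-P[i]) for i in(1,2)],"yaw",ang(P[0],P[1]),ang(P[2],P[0])-90,"ctr",((P[1]+P[2])/2).round(1))
y=ang(*L);m=(L[0]+L[1])/2;print("lid",np.round(L,1)[:,:2].tolist(),np.linalg.norm(L[0]-L[1]),y,m+30*np.array([-np.sin(np.radians(y)),np.cos(np.radians(y)),0]))
S=[("LoF",405,262,-42,45+9),("LiF",472,260,-42,34),("RiF",662,255,-42,-34),("RoF",728,253,-42,-54),("LiB",475,67,36,34),("RiB",650,67,36,-34)]
W=np.array([B(x,y,17)[:2] for _,x,y,_,_ in S]); 
for s,w in zip(S,W): print(s[0],w.round(1))
print("far edge low",B(475,77,9).round(1),B(650,77,9).round(1))
i=[1,2,4,5];M=np.array([s[3:] for s in S],float)[i];w=W[i]
H=Ro.align_vectors(np.c_[w-w.mean(0),0*w[:,0]],np.c_[M-M.mean(0),0*M[:,0]])[0]
th=H.as_euler("zyx",degrees=True)[0];o=w.mean(0)-H.apply(np.r_[M.mean(0),0])[:2]
print("rack yaw",th,"origin",o, "res",[(w[k]-o-H.apply(np.r_[M[k],0])[:2]).round(1).tolist() for k in range(4)])
```

```text
foot [[441.3, -80.3], [521.8, -93.7], [426.9, -164.8]] len [np.float64(81.63265823964359), np.float64(85.75941332118597)] yaw -9.482613779907043 -9.652186518268891 ctr [ 474.4 -129.3    5. ]
lid [[439.6, -153.6], [498.8, -163.9]] 60.07917310853535 -9.91039651556206 [ 474.35405884 -129.20683452   84.        ]
LoF [471.9 154.9]
LiF [495.6 155.7]
RiF [563.1 157.7]
RoF [586.7 158.5]
LiB [494.  237.9]
RiB [561.2 238. ]
far edge low [493.4 239.1   9. ] [561.9 239.1   9. ]
rack yaw 91.09053343071122 origin [528.45947696 200.32429811] res [[0.4, -2.0], [-0.1, -1.3], [0.3, 2.3], [-0.5, 1.0]]
```

Tin: centre (474.4,-129.3), yaw -9.6°. Rack: origin about (528.5,199.5), yaw about 91°. Next I'll grasp the tin by its lid.

Run:
```python
from h import *
o=ori(80.4,40,1); T=tcp([474.4,-129.3,62],o); z=Ro.from_rotvec(o).apply([0,0,1])
arm.move_to(T-110*z,o)
print("hit",arm.line_to(T,speed=120,contact_N=15))
print(arm.grip(45)); s=arm.sense(); print(s["finger_gap"],s["gripper_force"],s["contact_force"])
print(arm.line_to(T+[0,0,40],speed=100)); s=arm.sense(); print(s["finger_gap"],s["contact_force"])
o2=ori(91,40,1); u=np.array([np.cos(np.radians(91)),np.sin(np.radians(91)),0])
g=np.array([528.5,199.5,102])-130*u
arm.move_to(tcp(g,o2),o2)
s=arm.sense();print(s["finger_gap"],s["contact_force"],s["time"])
fr=[]
for n in("scene","side"):
    p=arm.get_image(n);fr.append(p["frame"][130:350,150:400])
    for nm in("tin","lid"):
        for d in arm.pinpoint(p,nm)[:3]: print(n,nm,round(d["p"],2),np.round(d["location"]))
cv2.imwrite("pics/held.png",cv2.resize(np.hstack(fr),None,fx=1.6,fy=1.6))
```

```text
hit False
False
59.70249471081964 56.64348319172859 [-3.30825379 -2.82122755  6.07470027]
False
59.216126069480794 [ 0.21677389  0.26997293 -3.69588607]
59.53065241606696 [-0.01213283 -1.45473763 -3.78749791] 8.4833
scene tin 0.75 [531.  72.  35.]
scene tin 0.56 [350. -26.  -3.]
scene lid 0.92 [530.  71.  74.]
scene lid 0.76 [779.  16.   0.]
side tin 0.91 [ 287. -218.   -4.]
side tin 0.71 [528.  73.  38.]
side tin 0.64 [351. -30.  -0.]
side lid 0.78 [775.  12.   1.]
side lid 0.73 [526. 240.  -3.]
side lid 0.69 [531.  69.  72.]
```

View pics/held.png

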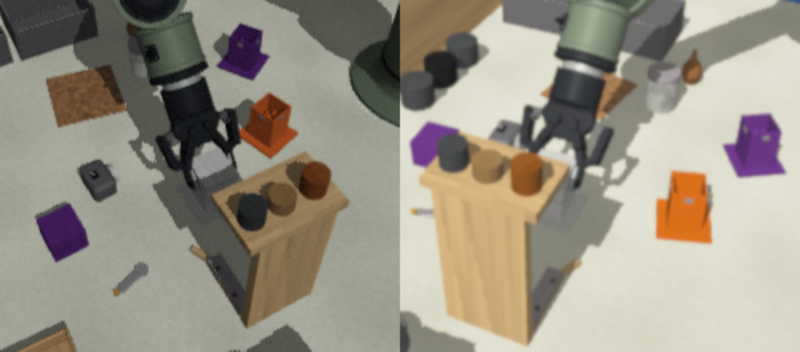

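The tin is held at scene crop (215,165), upright and in front of the mouth, where it was expected. Now I'll lower it and slide it in.

Run:
```python
from h import *
u=np.array([np.cos(np.radians(91)),np.sin(np.radians(91)),0])
P=lambda:np.array(arm.sense()["ee_pos"])
p=P(); print(arm.line_to(p-[0,0,34],speed=80), arm.line_to(p-[0,0,46],speed=15,contact_N=3), P()-p)
q=P()+[0,0,.8]; arm.line_to(q,speed=10)
print("to -60",arm.line_to(q+68*u,speed=70,contact_N=12),(P()-q)@u,arm.sense()["contact_force"])
print("to -15",arm.line_to(q+115*u,speed=35,contact_N=12),(P()-q)@u,arm.sense()["contact_force"])
print("home",arm.line_to(q+140*u,speed=15,contact_N=12),(P()-q)@u,P(),arm.sense()["contact_force"],arm.sense()["time"])
```

```text
False True [  0.15949671  -0.14835727 -39.54996468]
to -60 False 67.4591344082135 [-0.06603966 -0.08065666 -3.17323085]
to -15 False 114.75867650522657 [-0.44344944  0.88353426 -3.17140994]
home True 132.11763024361042 [528.77109464 212.95034332  48.31800244] [-0.2814916  -5.57703902  5.82900142] 13.8833
```

Run:
```python
from h import *
u=np.array([np.cos(np.radians(91)),np.sin(np.radians(91)),0])
P=lambda:np.array(arm.sense()["ee_pos"])
q=P(); print(arm.line_to(q+6*u,speed=10,contact_N=14),P()-q,arm.sense()["contact_force"])
p=arm.get_image("side")
for n in("scene","side"):
    p=arm.get_image(n)
    for nm in("tin","lid"):
        for d in arm.pinpoint(p,nm)[:4]:
            if abs(d["location"][0]-530)<40: print(n,nm,round(d["p"],2),np.round(d["location"]))
p=arm.get_image("wrist"); cv2.imwrite("pics/in.png",p["frame"])
```

```text
True [ 0.00719124 -0.02955133 -0.05090373] [-0.60072423 -5.17476375  6.49948367]
scene tin 0.46 [532. 201.  -2.]
scene lid 0.62 [524. 188. 226.]
scene lid 0.5 [529. 203.  36.]
side tin 0.43 [529. 206.   0.]
```

View pics/in.png

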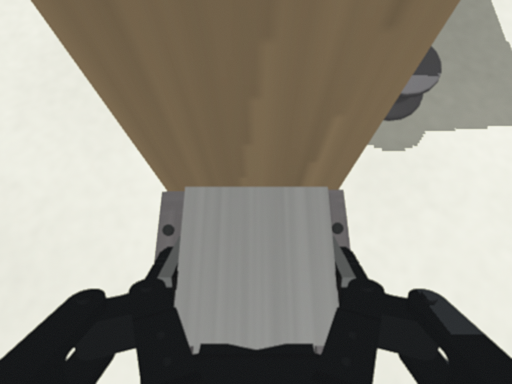

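The tin is firmly against the stop: the lid is square between the lips at wrist (165-345, 190-345) and a second push did not move it. Now I'll draw the lid up.

Run:
```python
from h import *
P=lambda:np.array(arm.sense()["ee_pos"])
q=P(); arm.sleep(.2); arm.line_to(q+[0,0,20],speed=30); print(P()-q,arm.sense()["contact_force"],arm.sense()["finger_gap"])
arm.line_to(q+[0,0,58],speed=30); print(P()-q,arm.sense()["contact_force"],arm.sense()["finger_gap"]); arm.sleep(.2)
for n in("scene","side","wrist"):
    p=arm.get_image(n)
    for nm in("tin","lid","tin_neck"):
        for d in arm.pinpoint(p,nm)[:4]:
            if abs(d["location"][0]-530)<40: print(n,nm,round(d["p"],2),np.round(d["location"]))
    if n=="side": cv2.imwrite("pics/up.png",cv2.resize(p["frame"][180:350,150:330],None,fx=3,fy=3))
print(arm.sense()["time"])
```

```text
[-0.13139768 -0.11724073 20.08747134] [-3.10164529 -6.08793808 -8.52393898] 59.26402267236564
[-3.78181410e-02  1.34429408e-02  5.78785666e+01] [-0.39379625  0.29988436 -0.84508883] 59.20137718971293
scene tin 0.53 [530. 204.  -3.]
scene lid 0.57 [529. 204.  95.]
scene tin_neck 0.81 [524. 198.  81.]
side tin 0.65 [526. 203.  -1.]
side tin_neck 0.42 [528. 200.  79.]
wrist lid 0.81 [529. 206.  95.]
wrist tin_neck 0.68 [529. 206.  92.]
17.8
```

View pics/up.png

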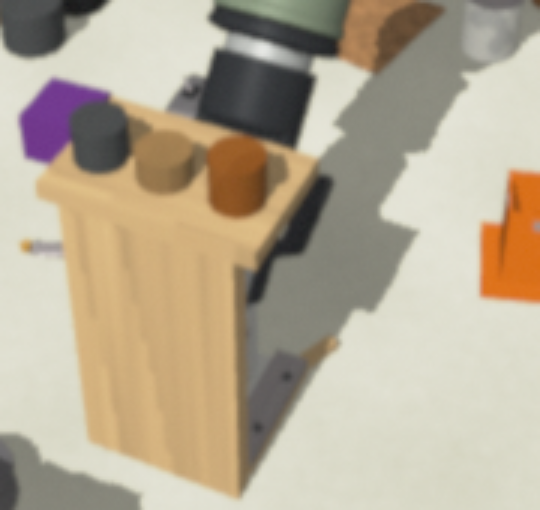

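The lid is off: only about 0.8 N hangs on the tool, and the base still reads at rack home. Now I'll retreat and place the lid.

Run:
```python
from h import *
u=np.array([np.cos(np.radians(91)),np.sin(np.radians(91)),0])
P=lambda:np.array(arm.sense()["ee_pos"])
q=P(); arm.line_to(q-175*u,speed=120)
o=ori(91,40,1); off=np.array([0,12.2])
m=np.array([622,-292.5])
arm.move_to([m[0],m[1]+12.2,q[2]+10],o); print(P())
a=P(); arm.line_to([a[0],a[1],32],speed=90)
print(arm.line_to([a[0],a[1],10],speed=12,contact_N=3),P(),arm.sense()["contact_force"],arm.sense()["gripper_force"]); arm.sleep(.3)
p=arm.get_image("side"); cv2.imwrite("pics/mat.png",cv2.resize(p["frame"][130:250,200:360],None,fx=4,fy=4))
for nm in("mat","lid"):
    for d in arm.pinpoint(p,nm)[:3]: print(nm,round(d["p"],2),np.round(d["location"]))
print(arm.sense()["time"])
```

```text
[ 622.25839931 -278.50720536  116.38010635]
True [ 622.24859672 -278.44970095   17.93828329] [-1.58787946 -1.26803139  7.33101744] 63.20842623710632
mat 0.67 [ 625. -292.    3.]
lid 0.88 [774.  15.   2.]
lid 0.79 [ 622. -292.    6.]
23.3417
```

View pics/mat.png

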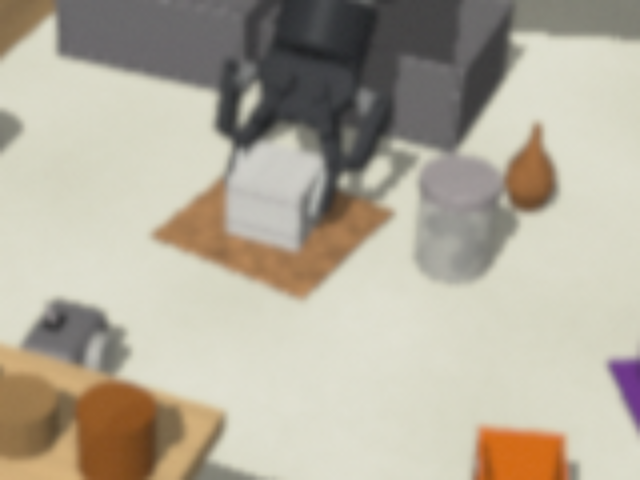

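The lid stands level on the mat, mouth down, at crop (272,195). Now I'll release it and back away.

Run:
```python
from h import *
P=lambda:np.array(arm.sense()["ee_pos"])
arm.grip(85); print(arm.sense()["finger_gap"])
z=Ro.from_rotvec(arm.sense()["tcp_rot"]).apply([0,0,1])
arm.line_to(P()-120*z,speed=100); arm.line_to(P()+[0,0,80]); arm.sleep(.3)
fr=[]
for n in("scene","side"):
    p=arm.get_image(n); fr.append(p["frame"][120:360,150:400])
    for nm in("mat","lid","tin"):
        for d in arm.pinpoint(p,nm)[:4]: print(n,nm,round(d["p"],2),np.round(d["location"]))
cv2.imwrite("pics/end.png",cv2.resize(np.hstack(fr),None,fx=1.6,fy=1.6)); print(arm.sense()["time"],arm.sense()["contact_force"])
```

```text
85.19506764575685
scene mat 0.7 [ 623. -287.   -1.]
scene mat 0.56 [ 623. -287.    5.]
scene lid 0.62 [782.  15.  -3.]
scene tin 0.74 [ 288. -225.    1.]
scene tin 0.73 [529. 204.  -4.]
scene tin 0.7 [353. -27.  -2.]
side mat 0.88 [ 624. -291.   -0.]
side lid 0.69 [775.  18.   2.]
side lid 0.62 [ 626. -290.    1.]
side tin 0.81 [355. -27.  -1.]
side tin 0.78 [ 287. -220.    2.]
side tin 0.41 [526. 204.  -3.]
side tin 0.4 [ 457. -411.   -2.]
26.4583 [-0.04481087  0.1068123   0.16424339]
```

View pics/end.png

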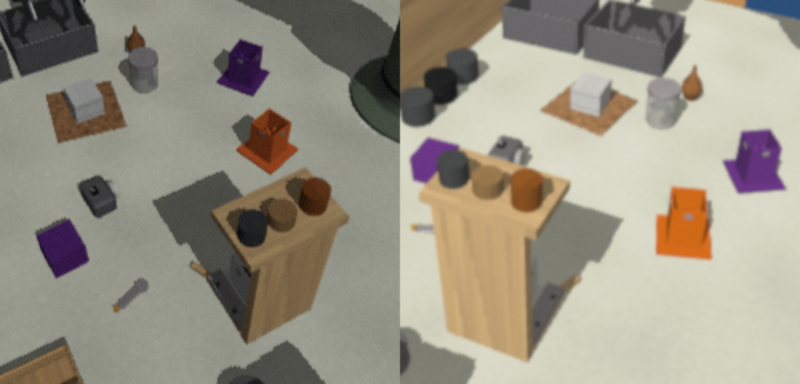

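The lid stands on the mat at (85,100), the base is in the rack at (240,265), and the bystanders have not moved. I'm handing the job in.

```bash
python3 -c "
from h import *
print(arm.finish_job())"
```

```text
the job is handed in; nothing more can be done
None
```

The job is handed in, with no verdict returned: the tin's base is home in the rack, the lid stands mouth down on the cork mat, and in the last pictures nothing else had moved.

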